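Ground, start, wake, log: function test of an assembled unit

TASK

Run the function test on the long white unit, in this order: touch the brass grounding dome, press the round key on the grey tester until it is in, press in the key on the long unit, then press in the tester's long bar key. Press everything lightly, without lifting, shoving or tipping either white unit, leave the tester's square key and the round unit's key alone, and do not disturb the other things on the bench.

Things in the scene. Friction and masses are not known exactly. Their poses are not given: they have to be found in the camera images.
- dome_top (a point): Crown of the brass grounding dome, 53 mm above the bench when untouched: a round mushroom head 34 mm across and 13 mm tall, on a thin stem on a square dark steel foot (80 x 80 x 14 mm, fixed to the bench, place varies). Only one such thing on the bench.
- dome (a joint): How far the brass dome is pushed down (m): 0 = untouched, 0.010 = bottomed. Light return spring: starts to move at about 1 N, 6 N at the bottom. A touch counts from 0.5 N of fingertip force.
- tester: Grey tester case, 160 mm (its x) x 230 mm (its y) x 50 mm high, fixed to the bench; place and yaw vary. Origin at the centre of its underside on the bench, z up. Near edge (-x side) carries a row of three keys along y: round at +y (the robot's left), square in the middle, long bar at -y (the robot's right). A dark display lies on the +x side.
- key_round_top (a point): Centre of the top face of the tester's round key (tester frame x -36, y +75 mm). When out it stands 13 mm above the case top, so 63 mm above the bench; fully in, 10 mm lower.
- key_round (a joint): Grey push key, round, 30 mm across, on the tester: it starts the test. Joint value: 0 = out, 0.010 m = fully in; it slides straight down, starts to move at 3.5 N, needs 5 N at 5 mm and 6.5 N at the end, and stays wherever it is pushed (a force stop of 5 to 6 N leaves it well in; hitting the end stop fast is hard). It counts as pressed in beyond 0.004 m.
- key_bar_top (a point): Centre of the top face of the tester's bar key (tester frame x -36, y -65 mm). When out it stands 13 mm above the case top, so 63 mm above the bench; fully in, 10 mm lower.
- key_bar (a joint): Grey push key, a long bar, 20 mm (tester x) x 56 mm (tester y), on the tester: it logs the result. Joint value: 0 = out, 0.010 m = fully in; it slides straight down, starts to move at 3.5 N, needs 5 N at 5 mm and 6.5 N at the end, and stays wherever it is pushed (a force stop of 5 to 6 N leaves it well in; hitting the end stop fast is hard). It counts as pressed in beyond 0.004 m.
- key_square_top (a point): Centre of the top face of the tester's square key (tester frame x -36, y +10 mm), which is to be left alone. When out it stands 13 mm above the case top, so 63 mm above the bench; fully in, 10 mm lower.
- key_square (a joint): Grey push key, 26 x 26 mm square, in the middle of the tester's row, to be left alone. Joint value: 0 = out, 0.010 m = fully in; it slides straight down, starts to move at 3.5 N, needs 5 N at 5 mm and 6.5 N at the end, and stays wherever it is pushed (a force stop of 5 to 6 N leaves it well in; hitting the end stop fast is hard). It counts as pressed in beyond 0.004 m.
- long_unit: The long unit: loose white plastic housing, 132 x 56 mm with half-round ends, 30 mm high, about 0.32 kg, lying flat on the bench. Origin at the centre of its underside; x along its length. Its key is 30 mm from the centre towards +x; four dark vent slots mark the -x end.
- long_key_top (a point): Centre of the top face of the key on the long unit (30 mm along the unit's +x from its centre). When out it stands 13 mm above the housing top, so 43 mm above the bench; fully in, 10 mm lower.
- long_key (a joint): Grey push key, round, 28 mm across, on the long unit. Joint value: 0 = out, 0.010 m = fully in; it slides straight down, starts to move at 3.5 N, needs 5 N at 5 mm and 6.5 N at the end, and stays wherever it is pushed (a force stop of 5 to 6 N leaves it well in; hitting the end stop fast is hard). It counts as pressed in beyond 0.004 m.
- round_unit: The round unit, not under test: loose white plastic disc-shaped housing 92 mm across, 30 mm high, about 0.30 kg, with one grey round key in the middle. Origin at the centre of its underside.
- disc_key (a joint): Grey push key, round, 28 mm across, in the middle of the round unit, to be left alone. Joint value: 0 = out, 0.010 m = fully in; it slides straight down, starts to move at 3.5 N, needs 5 N at 5 mm and 6.5 N at the end, and stays wherever it is pushed (a force stop of 5 to 6 N leaves it well in; hitting the end stop fast is hard). It counts as pressed in beyond 0.004 m.
- bottle: Bystander: white dispenser bottle, 70 mm across, 190 mm tall with its spout, far left. Origin at the centre of its underside.
- battery: Bystander: small dark battery block with a copper band, 30 x 52 x 18 mm. Origin at the centre of its underside.
- driver: Bystander: screwdriver 150 mm long lying near the robot's right front. Origin on its length at its underside.
- shell_red: Bystander: loose red domed half shell, 96 mm across, 36 mm high. Origin at the centre of its underside.
- shell_white: Bystander: loose white domed half shell, 96 mm across, 36 mm high, smooth with no key. Origin at the centre of its underside.
- tape: Bystander: cardboard ring 84 mm across, 20 mm high, lying flat. Origin at the centre of its underside.
- jar: Bystander: small amber jar, 50 mm across, 55 mm high. Origin at the centre of its underside.
Not all that is in view belongs to the job. What is shaped like the long_unit but brown, red or turquoise is not meant.

How it is judged:
On the way, in this order (a step that is already met when the one before it is completed fails the run):
1. the brass dome is touched by the fingers (over 0.5 N) before any key has been pressed (contact force between the fingers and dome above 0.5 N and value of joint each of key_round, long_key, key_bar below 0.003 m), for 0.04 s.
2. the tester's round key is pressed in (over 4 mm), the long unit's key and the bar key still out (value of joint key_round above 0.004 m and value of joint each of long_key, key_bar below 0.003 m), for 0.1 s.
3. the long unit's key is pressed in (over 4 mm), the bar key still out (value of joint long_key above 0.004 m and value of joint key_bar below 0.003 m), for 0.1 s.
4. the tester's bar key is pressed in (over 4 mm) (value of joint key_bar above 0.004 m), for 0.1 s.
At the end, for the whole second after the job is handed in: The round key, the long unit's key and the bar key are in by over 4 mm; the dome is released; the square key and the round unit's key are out (under 3 mm); both units lie flat and still within 20 mm, and bystanders within 30 mm, of where they started (value of joint each of key_round, long_key, key_bar above 0.004 m and value of joint dome below 0.0015 m and value of joint each of key_square, disc_key below 0.003 m and distance of each of long_unit, round_unit from where it was at the start of the episode below 0.02 m and height (world z) of each of long_unit, round_unit below 0.006 m and angle between each of long_unit, round_unit's own z axis and vertical below 0.1 rad and linear speed of each of long_unit, round_unit below 0.02 m/s and distance of each of bottle, battery, driver, shell_red, shell_white, tape, jar from where it was at the start of the episode below 0.03 m); the robot touches nothing.
It fails at once if something is pressed harder than 25 N (contact force between any of the fingers, the arm and dome above 25 N or contact force between any of the fingers, the arm and tester above 25 N or contact force between any of the fingers, the arm and long_unit above 25 N or contact force between any of the fingers, the arm and round_unit above 25 N).
It fails at once if a unit is lifted, tipped or shoved (raised 8 mm, tilted 0.15 rad, moved 20 mm) (height (world z) of any of long_unit, round_unit above 0.008 m or angle between any of long_unit, round_unit's own z axis and vertical above 0.15 rad or distance of any of long_unit, round_unit from where it was at the start of the episode above 0.02 m).
It fails at once if the square key or the round unit's key is pressed (over 4 mm) (value of joint any of key_square, disc_key above 0.004 m).
It fails at once if a bystander is moved over 30 mm (distance of any of bottle, battery, driver, shell_red, shell_white, tape, jar from where it was at the start of the episode above 0.03 m).
It also fails if it takes over 56 s, if anything falls off the work surface, if the arm or the gripper's body presses on something with over 40 N, if the wrist force passes 120 N, or if a joint passes its speed limit or range.

ROBOT

A 6-joint arm with a two-finger parallel gripper is mounted at the origin on the work surface. World frame = base frame: x ahead of the robot, y to its left, z up, the work surface at z = 0. Lengths are in m, angles in rad, forces in N, time in s.
With the tool pointing down it reaches from about 0.325 to 0.9 m from the base axis. Payload 6.1 kg.
Tool frame: the origin (TCP) lies midway between the tips of the shut fingers; the grasp point (between the pads) lies 19 mm behind it (robot.hold_point_z is the distance from the TCP to the grasp point, in m); z points along the fingers, y is the line along which they close (so a half turn about z gives the same grasp; the last joint's range is limited). The gripper opens to 87 mm and grips with 3 to 60 N. Pads are 19 mm wide; open, the fingers measure 117 mm over their backs; the gripper's body (75 mm by 190 mm) begins 51 mm behind the grasp point.
Start: joints at [1.017, 0.22, 1.526, -0, 1.395, -0.126], TCP at [0.259, 0.569, 0.223] pointing down, gripper open.
Joint ranges: [-2.98, 2.98], [-0.91, 2.08], [0.09, 2.57], [-1.24, 4.39], [0.2, 2.65], [-2.68, 2.68]. Speed limits (rad/s): [2.57, 2.57, 3.01, 3.14, 3.14, 3.14].

INTERFACE

Orientations are given as a 3x3 rotation matrix whose columns are the frame's x, y, z axes.
In Python, from bench import robot gives the robot as it stands.
- The arm moves only by the tool play_rows, never from a script. Its argument "targets" is text: rows parted by semicolons, each of 6 numbers parted by spaces: the shift along the tool's x, y, z in cm, then the turn, a rotation vector about the tool's x, y, z in degrees. A call has 1 to 12 rows; each row is the pose to reach, as a shift and turn from the pose commanded when the call began, along the tool's axes at that moment; what a row does not reach only later rows make up. A row lasts 1/10 s, in which the tool goes at most 50 mm and 8.59 degrees, less where a joint would pass 70% of its speed; a pose out of reach is approached as far as the arm can. A call with a gripper value outside its range is refused whole. "hand" is the opening, from 0 (shut) to 1 (fully open), set as the call begins (left out, the last holds). The fingers move at their own pace and stop on an object; "squeeze" is the grip in N (left out, the last holds). Time passes only in rows, so rows that repeat a pose let the fingers close. It gives the time, the measured TCP pose, the force, the opening and the grip force at its end, in the units of the state.
- robot.get_state(): the state, without advancing time (a new reading comes with each control period).
- robot.grab_frame(name): name is "side" or "top"; returns a dict with "img" (384x512x3 uint8, red, green, blue), "mtx" (3x3 intrinsics, pixels), "position" and "rotation" of the camera in the world. Camera axes: x right, y up, looking along -z (the intrinsics and any distortion apply to the point x, -y, -z); pixel columns grow to the right and rows downward; lengths in m; the calibration is good to about 2 mm. A picture is of the moment at which its call begins. There is no depth.
- robot.close_job(): hands the job in; it is judged then, once.
Trained networks look in a picture, given as the dict that the camera call returned (one of the last four; its "shot" number tells which), for a name from the list of things; names that differ only in an ending like _2 or _b are one class to them, and where a whole thing is asked for, a point or a joint stands for the part that bears it (a point fixed in the world has none). Each returns a list of dicts, best first, with "confidence" (0 to 1); they miss things now and then, are a little off and sometimes report something else, mostly with a low value. They report only what shows in the picture. A call takes as long as a camera call. They do not tell look-alikes from the thing itself.
- robot.spot_in(picture, query): "location" ([column, row] as shares, 0 to 1, of the picture: columns of its width, rows of its height, amid what is visible of it).
- robot.masks_of(picture, query): "mask" (384x512 bool, what is visible of it) and "location" ([column, row] as shares, 0 to 1, of the picture: columns of its width, rows of its height, amid what is visible of it).
- robot.pinpoint(picture, query): "location" ([column, row] as shares, 0 to 1, of the picture: columns of its width, rows of its height: a listed point, or the origin of a listed thing).
The state is a dict: "t": time; "joint_positions": joint angles; "joint_velocities": joint speeds; "tau": joint torques, N m; "eef_pos": TCP position; "ee_rot": TCP orientation; "force": force on the tool from outside, world axes, zero at the start; "ft_torque": the same for the moment, N m; "finger_gap": finger opening in m; "finger_force": force on a finger pad.
Only numpy, scipy, OpenCV 4.12 (cv2) and the standard library are available. Lean on these libraries where they do the work, as an engineer would, in place of code of your own. Each camera call takes 0.05 s, during which the arm holds its last target. There are 200 camera calls.

## Working session

There is one attempt and no reset: what is moved stays moved. The work goes in short steps, Python scripts to look and compute and a tool call to move; the robot and the scene stay as the last step left them, time stands still between calls to the robot, and variables do not carry over. Pictures are saved under pics/ and viewed, at most 10 in all, crops included, and the job is handed in when it is done.

Besides the shell and the picture viewer there is one more tool, called after ">>>" as name(argument=value, ...), one argument or row to a line, values as JSON. play_rows: Moves the arm, as the interface text tells. Its arguments: {"type":"object","properties":{"targets":{"type":"string"},"hand":{"type":"number"},"squeeze":{"type":"number"}},"required":["targets"]}

```bash
mkdir -p pics
cat > h.py <<'E'
import numpy as np, cv2
from bench import robot
def ray(f,loc):
    K=np.array(f["mtx"]);u=np.array([loc[0]*512,loc[1]*384,1.])
    d=np.linalg.inv(K)@u; d=np.array([d[0],-d[1],-d[2]])
    return np.array(f["position"]),np.array(f["rotation"])@d
def at(f,loc,z):
    p,d=ray(f,loc); return p+d*(z-p[2])/d[2]
def proj(f,P):
    q=np.array(f["rotation"]).T@(np.array(P)-f["position"]); q=np.array([q[0],-q[1],-q[2]])
    q=np.array(f["mtx"])@q; return q[:2]/q[2]
Z=dict(dome_top=.053,key_round_top=.063,key_bar_top=.063,key_square_top=.063,long_key_top=.043,long_unit=0,round_unit=0,tester=0)
E
python3 - <<'E'
from h import *
out=[]
for c in("top","side"):
    f=robot.grab_frame(c); print(c,[k for k in f],np.round(f["position"],3))
    out.append(cv2.resize(f["img"][:,:,::-1],(800,600)) )
    for n,z in Z.items():
        for r in robot.pinpoint(f,n)[:4]:
            print(n,round(r["confidence"],2),np.round(np.array(r["location"])*[512,384]),np.round(at(f,r["location"],z),3))
    cv2.imwrite(f"pics/{c}1.png",out[-1])
E
```

```text
top ['img', 'mtx', 'position', 'rotation', 'shot'] [ 0.413 -0.011  1.021]
dome_top 0.54 [175. 196.] [0.484 0.237 0.053]
key_round_top 0.6 [209. 245.] [0.35  0.136 0.063]
key_round_top 0.5 [224. 156.] [0.597 0.101 0.063]
key_round_top 0.5 [334. 217.] [ 0.432 -0.205  0.063]
key_round_top 0.45 [153. 147.] [0.621 0.302 0.063]
key_bar_top 0.52 [274. 157.] [ 0.595 -0.038  0.063]
key_bar_top 0.4 [212. 248.] [0.342 0.129 0.063]
key_bar_top 0.19 [329. 206.] [ 0.462 -0.191  0.063]
key_square_top 0.43 [246. 156.] [0.599 0.039 0.063]
long_key_top 0.64 [162. 269.] [0.28  0.268 0.043]
long_key_top 0.59 [338. 216.] [ 0.433 -0.22   0.043]
long_key_top 0.58 [369. 276.] [ 0.27  -0.305  0.043]
long_key_top 0.5 [412. 219.] [ 0.429 -0.427  0.043]
long_unit 0.95 [164. 252.] [0.323 0.277 0.   ]
long_unit 0.86 [357. 268.] [ 0.286 -0.285  0.   ]
long_unit 0.83 [402. 230.] [ 0.398 -0.414  0.   ]
long_unit 0.77 [328. 206.] [ 0.465 -0.2    0.   ]
round_unit 0.68 [266. 220.] [ 0.422 -0.021  0.   ]
tester 0.9 [253. 146.] [ 0.639  0.023 -0.   ]
side ['img', 'mtx', 'position', 'rotation', 'shot'] [-0.14  -0.859  0.695]
dome_top 0.38 [201. 166.] [0.492 0.255 0.053]
key_round_top 0.54 [257. 174.] [0.596 0.092 0.063]
key_bar_top 0.67 [284. 190.] [ 0.596 -0.038  0.063]
key_square_top 0.38 [268. 182.] [0.59  0.03  0.063]
long_key_top 0.65 [142. 184.] [0.292 0.28  0.043]
long_key_top 0.6 [379. 280.] [ 0.527 -0.445  0.043]
long_key_top 0.5 [247. 290.] [ 0.274 -0.294  0.043]
long_key_top 0.45 [342. 296.] [ 0.424 -0.429  0.043]
long_unit 0.93 [324. 308.] [ 0.403 -0.401  0.   ]
long_unit 0.79 [149. 194.] [0.313 0.281 0.   ]
long_unit 0.77 [246. 301.] [ 0.28  -0.283  0.   ]
long_unit 0.71 [289. 252.] [ 0.471 -0.208  0.   ]
round_unit 0.59 [235. 221.] [ 0.441 -0.006  0.   ]
tester 0.85 [285. 197.] [0.644 0.008 0.   ]
```

View pics/top1.png

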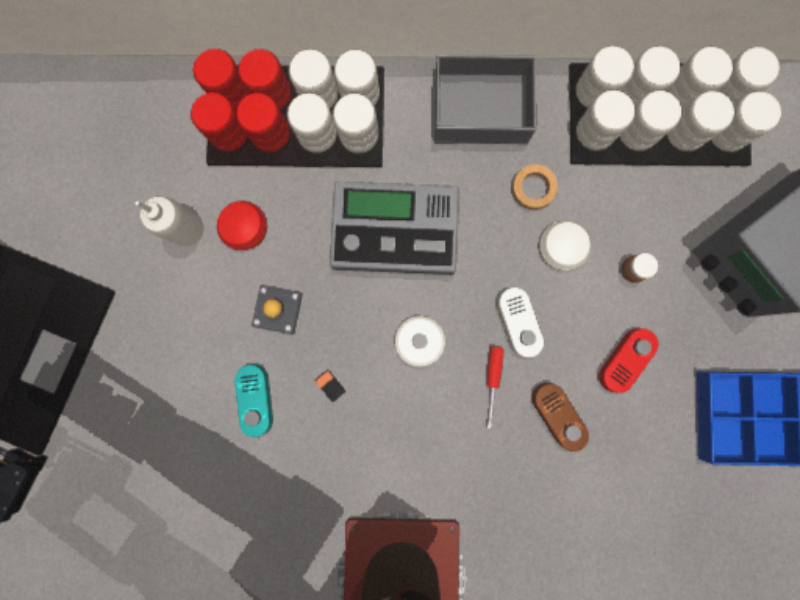

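View pics/side1.png

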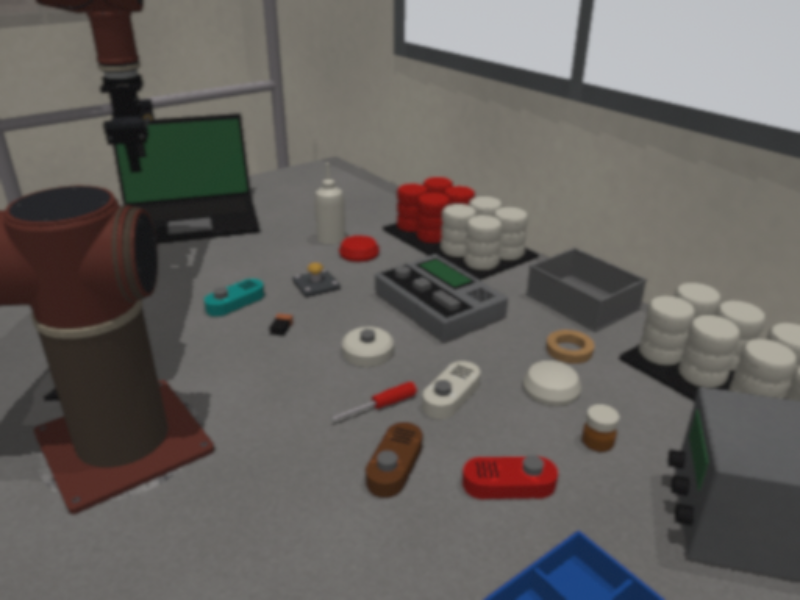

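Could be taken for the long unit (top picture, 800x600): white (520,322), turquoise (253,400), brown (560,417), red (630,360). The white one, with vent slots at the far end and its key at (528,337), fits the description. The dome is at (272,308), the tester's round key at (352,242), its square key at (388,243) and its bar key at (430,245). The round unit is at (420,341). One close crop of the white unit and the dome, and triangulation.

Run:
```python
from h import *
ft=robot.grab_frame("top");fs=robot.grab_frame("side")
a=cv2.resize(ft["img"][170:240,300:370,::-1],(400,400),interpolation=3);b=cv2.resize(ft["img"][160:230,140:210,::-1],(400,400),interpolation=3)
cv2.imwrite("pics/crop.png",np.hstack([a,b]))
def best(f,n,guess):
    g=proj(f,guess); L=[np.array(r["location"]) for r in robot.pinpoint(f,n)]
    L=[l for l in L if np.hypot(*(l*[512,384]-g))<12]
    return min(L,key=lambda l:np.hypot(*(l*[512,384]-g))) if L else None
for n,g in dict(dome_top=(.484,.237,.053),key_round_top=(.597,.1,.063),key_square_top=(.597,.037,.063),key_bar_top=(.597,-.038,.063),long_key_top=(.433,-.22,.043)).items():
    print(n,[None if (l:=best(f,n,g)) is None else np.round(at(f,l,g[2]),4) for f in(ft,fs)],np.round(proj(fs,g)))
s=robot.get_state();print(np.round(s["eef_pos"],4),np.round(s["ee_rot"],3),s["t"],s["force"])
```

```text
dome_top [array([0.4749, 0.2439, 0.053 ]), array([0.4919, 0.2575, 0.053 ])] [202. 169.]
key_round_top [array([0.6018, 0.098 , 0.063 ]), array([0.6122, 0.0977, 0.063 ])] [256. 172.]
key_square_top [array([0.5905, 0.0322, 0.063 ]), array([0.6043, 0.0385, 0.063 ])] [268. 180.]
key_bar_top [array([ 0.5914, -0.0363,  0.063 ]), array([ 0.5962, -0.0249,  0.063 ])] [284. 190.]
long_key_top [array([ 0.4287, -0.2123,  0.043 ]), array([ 0.4398, -0.2239,  0.043 ])] [281. 246.]
[0.2593 0.5687 0.2226] [[-0.91   0.415 -0.   ]
 [ 0.415  0.91   0.   ]
 [ 0.     0.    -1.   ]] 1.5 [ 0.83114212  0.50862555 -0.18900771]
```

View pics/crop.png

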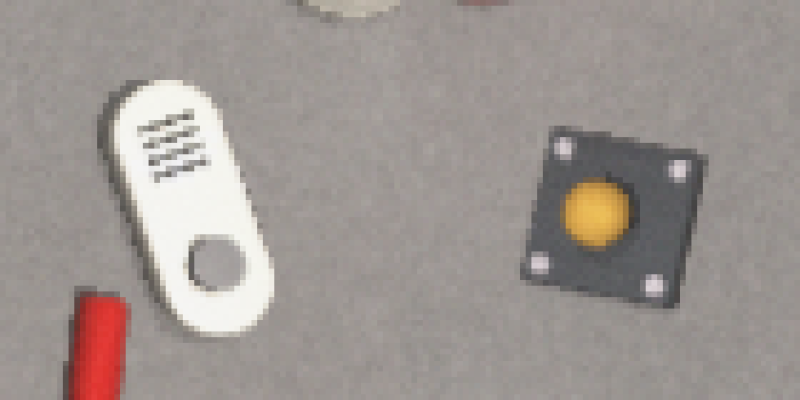

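The crop shows the white long unit with its vents at the top (175,145) and its key at (217,263), and the brass dome at (597,213). The driver's red handle is near the unit. The choice is confirmed.

Run:
```python
from h import *
f=robot.grab_frame("top");im=f["img"];hsv=cv2.cvtColor(im,cv2.COLOR_RGB2HSV)
def comp(m,x,y,r):
    n,l,s,c=cv2.connectedComponentsWithStats(m.astype(np.uint8))
    w=[(c[i],s[i,4]) for i in range(1,n) if np.hypot(*(c[i]-[x,y]))<r and s[i,4]>15]
    return w
D=np.array([512,384])
# centroid px are pixel-centre based: +0.5 for edge-based
S=robot.get_state();R=np.array(S["ee_rot"]);p=np.array(S["eef_pos"])
def show(n,w,z):
    for c,a in w:
        for o in (0,):
            P=at(f,(c+o)/D,z);print(n,np.round(c,1),a,np.round(P,4),"tool cm",np.round(R.T@(P-p)*100,1))
show("dome",comp((hsv[...,0]>10)&(hsv[...,0]<32)&(hsv[...,1]>130),174.5,197,8),.047)
g=(im.max(2)>90)
for n,x,y in(("round",225,155),("square",248,155.5),("bar",275,157)): show(n,comp(g,x,y,6),.063)
w=(im.max(2)<185)&(im.max(2)>60)
show("long",comp(w,338,216,6),.043)
print("disc",at(f,np.array([420,341])*.64/D,.04))
```

```text
dome [173.9 196.8] 104 [0.4814 0.242  0.047 ] tool cm [-33.8 -20.5  17.6]
round [224.6 154.6] 86 [0.6009 0.0996 0.063 ] tool cm [-50.5 -28.5  16. ]
square [247.9 155.8] 85 [0.5984 0.0343 0.063 ] tool cm [-53.  -34.6  16. ]
bar [274.6 157. ] 149 [ 0.5959 -0.0404  0.063 ] tool cm [-55.9 -41.5  16. ]
long [337.2 215.7] 77 [ 0.4354 -0.2185  0.043 ] tool cm [-48.7 -64.3  18. ]
disc [ 0.42534361 -0.02698054  0.04      ]
```

>>> play_rows(
  targets="-33.8 -20.5 9 0 0 0;-33.8 -20.5 9 0 0 0;-33.8 -20.5 9 0 0 0;-33.8 -20.5 9 0 0 0;-33.8 -20.5 9 0 0 0;-33.8 -20.5 9 0 0 0;-33.8 -20.5 9 0 0 0;-33.8 -20.5 9 0 0 0;-33.8 -20.5 9 0 0 0;-33.8 -20.5 9 0 0 0;-33.8 -20.5 9 0 0 0;-33.8 -20.5 9 0 0 0",
  hand=0,
)

```text
t: 2.75
eef_pos: [0.4813, 0.2433, 0.133]
ee_rot: [[-0.911, 0.413, 0.001], [0.413, 0.911, 0.001], [-0.0, 0.001, -1.0]]
force: [0.5, 0.2, 0.8]
finger_gap: 0.0027
finger_force: 0.0
```

>>> play_rows(
  targets="0 0 3 0 0 0;0 0 5.5 0 0 0;0 0 7 0 0 0;0 0 7 0 0 0;0 0 7 0 0 0",
)

```text
t: 3.25
eef_pos: [0.4818, 0.2427, 0.0631]
ee_rot: [[-0.91, 0.414, 0.0], [0.414, 0.91, 0.0], [-0.0, 0.0, -1.0]]
force: [0.6, -0.1, 0.5]
finger_gap: 0.0007
finger_force: 0.0
```

Run:
```python
from h import *
o=[]
for c in("top","side"):
    f=robot.grab_frame(c);x,y=np.round(proj(f,(.481,.242,.053))).astype(int)
    o.append(cv2.resize(f["img"][y-40:y+40,x-40:x+40,::-1],(400,400),interpolation=3))
cv2.imwrite("pics/dome.png",np.hstack(o));s=robot.get_state();print(s["eef_pos"],s["force"])
```

```text
[0.48281168 0.24262458 0.06404902] [1.201063   0.02627006 0.58991098]
```

View pics/dome.png

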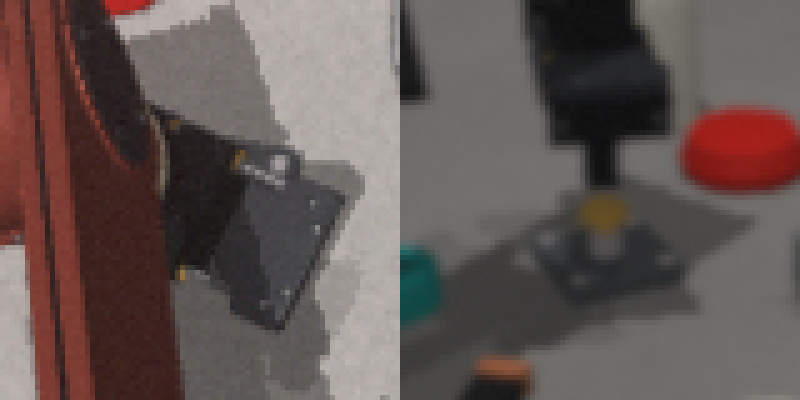

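The side view shows the shut fingers directly above the brass dome (605,190 on 605,210). I press down gently.

>>> play_rows(
  targets="0 0 0.6 0 0 0;0 0 0.9 0 0 0;0 0 1.2 0 0 0;0 0 1.4 0 0 0;0 0 1.4 0 0 0;0 0 1.4 0 0 0",
)

```text
t: 3.95
eef_pos: [0.4821, 0.242, 0.0489]
ee_rot: [[-0.91, 0.415, 0.001], [0.415, 0.91, 0.0], [-0.0, 0.0, -1.0]]
force: [0.6, 0.7, 2.8]
finger_gap: 0.0007
finger_force: 1.4
```

>>> play_rows(
  targets="0 0 -3 0 0 0;0 0 -6 0 0 0;-5 -2.4 -6 0 0 0;-9 -4.3 -6 0 0 0;-13 -6.2 -6 0 0 0;-16.8 -8 -6 0 0 0;-16.8 -8 -6 0 0 0;-16.8 -8 -4 0 0 0;-16.8 -8 -2.4 0 0 0;-16.8 -8 -2.4 0 0 0;-16.8 -8 -2.4 0 0 0",
)

```text
t: 5.05
eef_pos: [0.6004, 0.1, 0.0718]
ee_rot: [[-0.91, 0.414, -0.002], [0.414, 0.91, -0.0], [0.002, -0.001, -1.0]]
force: [-1.1, 0.6, 0.1]
finger_gap: 0.0005
finger_force: 0.0
```

Run:
```python
from h import *
f=robot.grab_frame("side");x,y=np.round(proj(f,(.6,.08,.063))).astype(int)
cv2.imwrite("pics/rk.png",cv2.resize(f["img"][y-40:y+40,x-40:x+40,::-1],(500,500),interpolation=3));s=robot.get_state();print(s["eef_pos"],s["force"])
```

```text
[0.60120496 0.09998462 0.07268356] [ 0.0013652  -0.22118103  0.81907635]
```

View pics/rk.png

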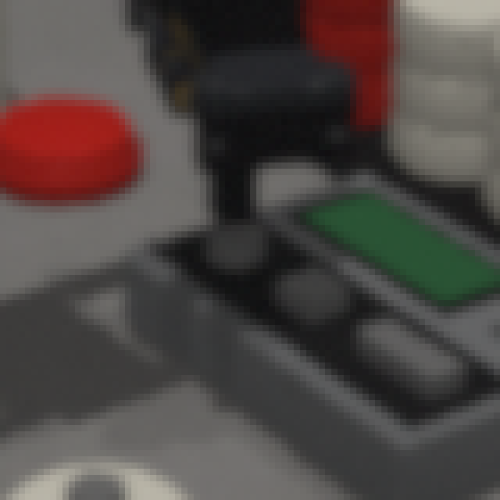

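The fingers (235,210) are above the round key (237,240). I press it slowly.

>>> play_rows(
  targets="0 0 0.4 0 0 0;0 0 0.7 0 0 0;0 0 0.9 0 0 0;0 0 1.05 0 0 0;0 0 1.2 0 0 0;0 0 1.35 0 0 0;0 0 1.5 0 0 0;0 0 1.65 0 0 0;0 0 1.75 0 0 0;0 0 1.75 0 0 0;0 0 1.75 0 0 0",
)

```text
t: 6.2
eef_pos: [0.6015, 0.0995, 0.0551]
ee_rot: [[-0.91, 0.415, 0.0], [0.415, 0.91, 0.0], [-0.0, 0.0, -1.0]]
force: [-2.1, 1.3, 4.9]
finger_gap: 0.0005
finger_force: 2.2
```

>>> play_rows(
  targets="0 0 -3 0 0 0;0 0 -7 0 0 0;0.3 -4.5 -7 0 0 0;0.5 -9.3 -7 0 0 0;0.7 -14 -7 0 0 0;1 -18.7 -7 0 0 0;1.3 -23.4 -7 0 0 0;1.5 -28 -7 0 0 0;1.7 -32.5 -7 0 0 0;1.9 -35.8 -7 0 0 0;1.9 -35.8 -5 0 0 0;1.9 -35.8 -2.5 0 0 0",
)

```text
t: 7.4
eef_pos: [0.4361, -0.2207, 0.0806]
ee_rot: [[-0.909, 0.417, 0.003], [0.417, 0.909, -0.003], [-0.004, -0.001, -1.0]]
force: [-0.2, -0.2, -0.1]
finger_gap: 0.0005
finger_force: 0.0
```

>>> play_rows(
  targets="0 0 1.2 0 0 0;0 0 2.2 0 0 0;0 0 2.7 0 0 0;0 0 2.7 0 0 0;0 0 2.7 0 0 0",
)

```text
t: 7.9
eef_pos: [0.4363, -0.2186, 0.0537]
ee_rot: [[-0.91, 0.414, 0.001], [0.414, 0.91, -0.001], [-0.001, -0.0, -1.0]]
force: [0.2, 0.6, -1.1]
finger_gap: 0.0006
finger_force: 0.0
```

Run:
```python
from h import *
o=[]
for c in("side","top"):
    f=robot.grab_frame(c);x,y=np.round(proj(f,(.44,-.2,.04))).astype(int)
    o.append(cv2.resize(f["img"][y-40:y+40,x-40:x+40,::-1],(400,400),interpolation=3))
cv2.imwrite("pics/lk.png",np.hstack(o));s=robot.get_state();print(s["eef_pos"],s["force"])
```

```text
[ 0.43638394 -0.2187242   0.05392473] [ 0.78385202  0.07819726 -0.14385305]
```

View pics/lk.png

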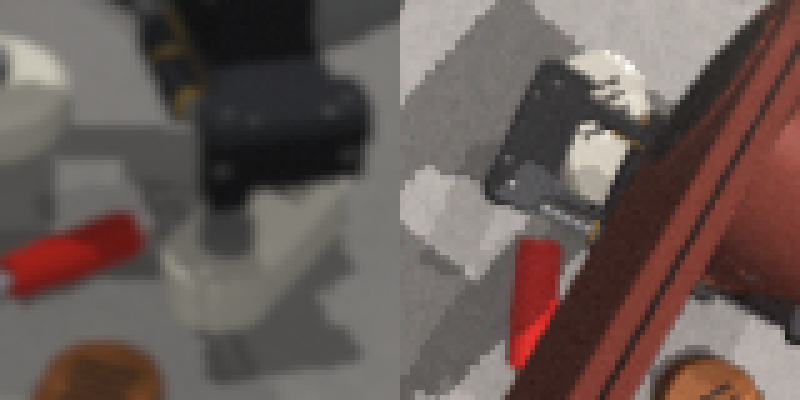

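The fingers (225,205) are just above the long unit's key (228,238). I press it.

>>> play_rows(
  targets="0 0 0.4 0 0 0;0 0 0.7 0 0 0;0 0 0.9 0 0 0;0 0 1.05 0 0 0;0 0 1.2 0 0 0;0 0 1.35 0 0 0;0 0 1.5 0 0 0;0 0 1.65 0 0 0;0 0 1.8 0 0 0;0 0 1.8 0 0 0;0 0 1.8 0 0 0",
)

```text
t: 9.1
eef_pos: [0.4355, -0.2183, 0.0349]
ee_rot: [[-0.91, 0.415, -0.0], [0.415, 0.91, 0.0], [0.0, 0.0, -1.0]]
force: [-1.6, 0.2, 2.8]
finger_gap: 0.0007
finger_force: 1.4
```

>>> play_rows(
  targets="0 0 0.05 0 0 0;0 0 0.1 0 0 0",
)

```text
t: 9.3
eef_pos: [0.4355, -0.2184, 0.0342]
ee_rot: [[-0.91, 0.415, -0.0], [0.415, 0.91, 0.0], [0.0, 0.0, -1.0]]
force: [-2.4, 2.1, 7.0]
finger_gap: -0.0001
finger_force: 3.0
```

>>> play_rows(
  targets="0 0 -3 0 0 0;0 0 -7 0 0 0;0 0 -9 0 0 0;-1.5 4.5 -9 0 0 0;-3 9.2 -9 0 0 0;-4.4 14 -9 0 0 0;-5.8 18.5 -9 0 0 0;-7.2 22.9 -9 0 0 0;-7.2 22.9 -7 0 0 0;-7.2 22.9 -5 0 0 0;-7.2 22.9 -3.9 0 0 0;-7.2 22.9 -3.9 0 0 0",
)

```text
t: 10.5
eef_pos: [0.5945, -0.0397, 0.0706]
ee_rot: [[-0.91, 0.415, -0.004], [0.415, 0.91, 0.001], [0.004, -0.001, -1.0]]
force: [-0.0, -0.0, -0.4]
finger_gap: 0.0007
finger_force: 0.0
```

Run:
```python
from h import *
o=[]
f=robot.grab_frame("side")
for P in((.6,-.03,.063),(.44,-.2,.04)):
    x,y=np.round(proj(f,P)).astype(int)
    o.append(cv2.resize(f["img"][y-40:y+40,x-40:x+40,::-1],(400,400),interpolation=3))
cv2.imwrite("pics/bk.png",np.hstack(o));s=robot.get_state();print(s["eef_pos"],s["force"])
```

```text
[ 0.59543451 -0.040078    0.07212907] [-0.66450107 -0.60714955  0.43002599]
```

View pics/bk.png

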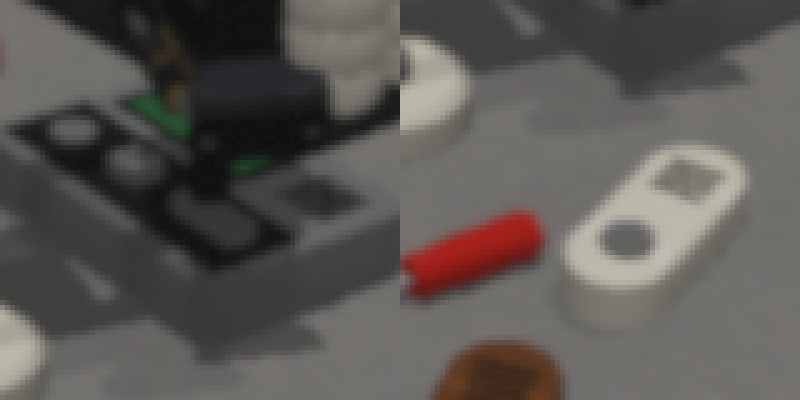

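The round key (75,130) and the long unit's key (628,238) are sunk in. The square key (135,162) is still out, and the fingers (212,180) are above the bar key. I press the bar.

>>> play_rows(
  targets="0 0 0.4 0 0 0;0 0 0.6 0 0 0;0 0 0.8 0 0 0;0 0 1 0 0 0;0 0 1.15 0 0 0;0 0 1.3 0 0 0;0 0 1.45 0 0 0;0 0 1.6 0 0 0;0 0 1.75 0 0 0;0 0 1.85 0 0 0;0 0 1.85 0 0 0;0 0 1.85 0 0 0",
)

```text
t: 11.75
eef_pos: [0.5965, -0.0401, 0.0547]
ee_rot: [[-0.91, 0.415, 0.001], [0.415, 0.91, -0.0], [-0.001, -0.0, -1.0]]
force: [-0.1, -1.4, 4.7]
finger_gap: 0.0006
finger_force: 2.2
```

>>> play_rows(
  targets="0 0 -3 0 0 0;0 0 -7 0 0 0;0 0 -11 0 0 0;0 0 -15 0 0 0;0 0 -15 0 0 0;0 0 -15 0 0 0;0 0 -15 0 0 0",
)

```text
t: 12.45
eef_pos: [0.5951, -0.0396, 0.2025]
ee_rot: [[-0.91, 0.415, -0.003], [0.415, 0.91, 0.001], [0.003, -0.001, -1.0]]
force: [0.2, 0.8, -1.0]
finger_gap: 0.0003
finger_force: 0.0
```

Run:
```python
from h import *
f=robot.grab_frame("side")
cv2.imwrite("pics/end.png",cv2.resize(f["img"][140:290,130:330,::-1],(800,600),interpolation=3));s=robot.get_state();print(s["eef_pos"],s["force"])
```

```text
[ 0.59485337 -0.03957418  0.20210778] [ 0.20296264 -0.49584689 -0.46157399]
```

View pics/end.png

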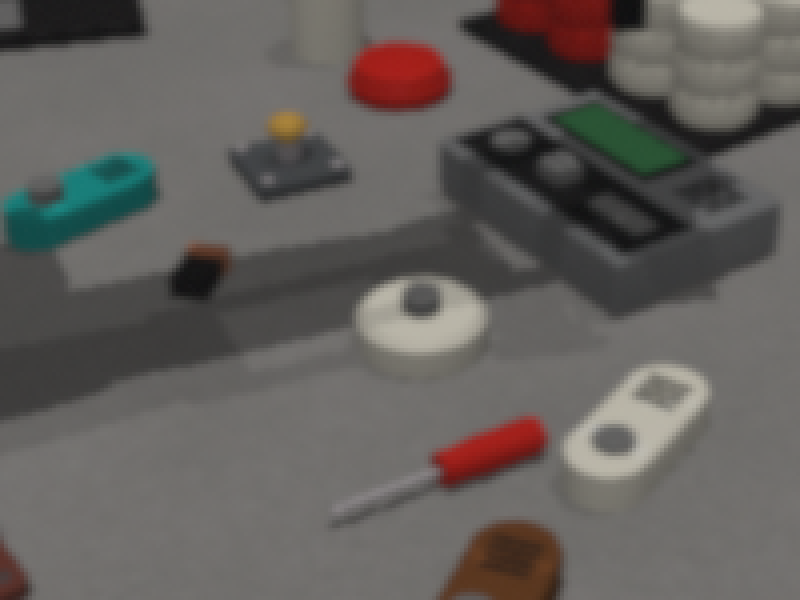

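The round key (512,140), the bar key (622,215) and the long unit's key (612,440) are in. The square key (560,167) and the round unit's key (420,298) are out, and the dome (287,125) is up.

```bash
python3 -c "
from bench import robot
print(robot.close_job())"
```

```text
the job is handed in; nothing more can be done
None
```

The function test ran in the required order (dome, round key, long unit's key, bar key) and the job is handed in; the last side picture showed all three keys in and the dome, square key and round unit's key out, but `close_job()` returned no verdict.

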